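# Press the locating pins of a plaster mould home in cross order

### The job

The two-part plaster mould is closed but its four brass locating pins still stand proud. Press them fully home with the fingertips, one at a time and crosswise so that the halves register evenly: first the wide-headed pin, then the pin diagonally across from it, then the other pin beside the pouring funnel, and last the remaining one. Press lightly, do not draw any pin out or shift or lift the mould, and leave the mallet, the bottle and the tape where they are.

Things in the scene. Friction and masses are not known exactly. Their poses are not given: they have to be found in the camera images.
- mould: closed two-part mould of off-white plaster, 190 x 140 x 80 mm, 2 to 4 kg, lying loose on the bench. Origin: centre of its underside; z up, x along its length towards the pouring funnel. A round pouring funnel, 40 mm wide, opens in its top 50 mm from the centre towards +x (with a small 9 mm vent hole near the other short end). Four brass pins with round flat heads, 6 mm thick, stand in low brass bushes (2 mm high) at the corners of the top face.
- funnel_mouth (a point): centre of the mouth of the pouring funnel, level with the mould's top face (80 mm above the bench)
- pin_wide_top (a point): centre of the flat top of the head of the wide-headed pin (head 34 mm across, the largest) at one of the two corners beside the pouring funnel, at (+72, +50) mm of the mould. It lies 98 mm above the bench when the joint reads 0 and 88 mm when the pin is fully home.
- pin_wide (a joint): how far the wide-headed pin (head 34 mm across, the largest) at one of the two corners beside the pouring funnel, at (+72, +50) mm of the mould is pressed in, m, straight down: it starts between 0 and 0.003 and is fully home at 0.010, where the head sits hard on its bush. About 6 N overcomes the friction of its bore; it stays where it is left. Negative: drawn out.
- pin_across_top (a point): centre of the flat top of the head of the pin with a 20 mm head diagonally across from the wide-headed pin, at (-72, -50) mm of the mould. It lies 98 mm above the bench when the joint reads 0 and 88 mm when the pin is fully home.
- pin_across (a joint): how far the pin with a 20 mm head diagonally across from the wide-headed pin, at (-72, -50) mm of the mould is pressed in, m, straight down: it starts between 0 and 0.003 and is fully home at 0.010, where the head sits hard on its bush. About 6 N overcomes the friction of its bore; it stays where it is left. Negative: drawn out.
- pin_funnel_top (a point): centre of the flat top of the head of the pin with a 20 mm head at the other corner beside the pouring funnel, at (+72, -50) mm of the mould. It lies 98 mm above the bench when the joint reads 0 and 88 mm when the pin is fully home.
- pin_funnel (a joint): how far the pin with a 20 mm head at the other corner beside the pouring funnel, at (+72, -50) mm of the mould is pressed in, m, straight down: it starts between 0 and 0.003 and is fully home at 0.010, where the head sits hard on its bush. About 6 N overcomes the friction of its bore; it stays where it is left. Negative: drawn out.
- pin_last_top (a point): centre of the flat top of the head of the remaining pin with a 20 mm head, diagonally across from pin_funnel, at (-72, +50) mm of the mould. It lies 98 mm above the bench when the joint reads 0 and 88 mm when the pin is fully home.
- pin_last (a joint): how far the remaining pin with a 20 mm head, diagonally across from pin_funnel, at (-72, +50) mm of the mould is pressed in, m, straight down: it starts between 0 and 0.003 and is fully home at 0.010, where the head sits hard on its bush. About 6 N overcomes the friction of its bore; it stays where it is left. Negative: drawn out.
- rubber_mallet: small rubber mallet, 234 mm long, lying on the bench to the right of the mould; origin centre of its underside
- bottle: white plastic bottle with a red screw cap, 60 mm across and 134 mm high, standing upright on the bench to the right of the mould; origin centre of its underside
- tape: roll of masking tape, 109 mm across and 24 mm high, lying flat on the bench to the left of the mould; origin centre of its underside
There are look-alikes about, which are no part of the job. What is shaped like the bottle but pink or turquoise is not meant.

How it is judged:
By the outcome, as a careful person would: the job done as asked, in the order asked, and still so for the second after the job is handed in, with the robot touching nothing.
It also fails if it takes over 51 s, if anything falls off the work surface, if the arm or the gripper's body presses on something with over 40 N, if the wrist force passes 120 N, or if a joint passes its speed limit or range.

### The arm

A 7-joint arm with a two-finger parallel gripper is mounted at the origin on the work surface; the furniture and walls round the work are solid. World frame = base frame: x ahead of the robot, y to its left, z up, the work surface at z = 0. Lengths are in m, angles in rad, forces in N, time in s.
With the tool pointing down it reaches from about 0.4 to 0.875 m from the base axis. Payload 6.5 kg.
Tool frame: the origin (TCP) lies between the finger pads; the fingertips stand 22 mm ahead of it and the grasp point (between the pads) lies 3 mm ahead of it (arm.tips_ahead is the distance from the TCP to the fingertips, in m); z points along the fingers, y is the direction in which the jaws open and shut (so a half turn about z gives the same grasp; the last joint's range is limited). The gripper opens to 85 mm and grips with 20 to 120 N. Pads are 22 mm wide; open, the fingers measure 114 mm over their backs; the gripper's body (76 mm by 85 mm) begins 54 mm behind the grasp point. The pads swing forward as they close: fully open they stand 13 mm farther back than shut.
Start: joints at [1.054, 0.536, -0.004, 1.538, 0.003, 1.067, -0.071], TCP at [0.283, -0.585, 0.253] pointing down, gripper open.
Joint ranges: [-2.7, 2.7], [-0.37, 2.16], [-1.27, 1.26], [0.24, 2.4], [-1.31, 4.45], [0.19, 1.91], [-2.76, 2.76]. Speed limits (rad/s): [2.39, 2.39, 3.14, 3.14, 3.14, 3.14, 3.14].

### API

Orientations are given as a unit quaternion [x, y, z, w].
In Python, from workcell import arm gives the robot as it stands.
- The arm moves only by the tool step_arm, never from a script. Its argument "series" is a list of rows, each a list of 5 numbers: the finger opening in m, from 0 to 0.0854, then the shift along the tool's x, y, z in m, then the turn about the tool's z in rad. A call has 1 to 10 rows; each row shifts and turns the pose as measured when the row begins, along the tool's axes as they then stand; what a row does not reach is not made up. A row lasts 1/10 s, in which the tool goes at most 50 mm and 8.59 degrees, less where a joint would pass 70% of its speed; a pose out of reach is approached as far as the arm can. A call is refused whole if a number of a shift passes 0.05 or a number of a turn 0.15, either way. A call with a gripper value outside its range is refused whole. The fingers move at their own pace and stop on an object; "squeeze" is the grip in N (left out, the last holds). Time passes only in rows, so rows that do not move let the fingers close. It gives the time, the measured TCP pose, the force and the opening at its end, in the units of the state.
- arm.get_state(): the state, without advancing time (a new reading comes with each control period).
- arm.get_image(name): name is "scene" or "top" or "wrist"; returns a dict with "img" (400x640x3 uint8, red, green, blue), "z_map" (400x640 float32, m along the optical axis (not along the pixel's ray), 0 where there is no reading), "fov_y" (degrees; the focal length in pixels is half the picture's height over the tangent of half this angle, whatever the lens; pixels are square), "cx", "cy" (the principal point, pixels), "k1" (the pictures are not rectified: a ray, as slopes to the right and down, at radius r is drawn at 1 + k1 r^2 times it, then the intrinsics apply), "R" (3x3) and "t" (3): a world point X has camera coordinates R X + t; the wrist camera has in their place "mount" (4x4, takes a point from camera to tool coordinates, whose origin is the TCP and whose axes are the flange's). Camera axes: x right, y down, z forward; pixel columns grow to the right and rows downward; lengths in m; the calibration is good to about 2 mm. A picture is of the moment at which its call begins: read the wrist's pose just before it.
- arm.job_done(): hands the job in, once; it reports no verdict.
The state is a dict: "time": time; "joint_pos": joint angles; "qvel": joint speeds; "effort": joint torques, N m; "ee_pos": TCP position; "ee_rot": TCP orientation; "wrist_force": force on the tool from outside, world axes, zero at the start; "wrist_torque": the same for the moment, N m; "opening": finger opening in m.
Only numpy, scipy, OpenCV 4.12 (cv2) and the standard library are available. Lean on these libraries where they do the work, as an engineer would, in place of code of your own. Each camera call takes 0.05 s, during which the arm holds its last target.

## Working session

There is one attempt and no reset: what is moved stays moved. The work goes in short steps, Python scripts to look and compute and a tool call to move; the robot and the scene stay as the last step left them, time stands still between calls to the robot, and variables do not carry over. Pictures are saved under pics/ and viewed, and the job is handed in when it is done.

Besides the shell and the picture viewer there is one more tool, called as a command line: name --pt "numbers of a row" for each row, then --argument value for the rest. step_arm: Moves the arm, as the interface text tells. Its arguments: {"type":"object","properties":{"series":{"type":"array","items":{"type":"array","items":{"type":"number"}}},"squeeze":{"type":"number"}},"required":["series"]}

```bash
mkdir -p pics; ls; python3 - <<'E'
from workcell import arm
import cv2,pickle
s=arm.get_state();print(s, arm.tips_ahead)
for n in ("scene","top"):
    d=arm.get_image(n);cv2.imwrite(f"pics/{n}0.png",d["img"][:,:,::-1]);pickle.dump(d,open(f"{n}0.pkl","wb"))
    print(n,{k:d[k] for k in d if k not in("img","z_map")})
E
```

```text
pics
{'time': 0.0, 'joint_pos': array([ 1.05374658,  0.53719628, -0.00443055,  1.5388803 ,  0.00258624,
        1.06729465, -0.07118085]), 'qvel': array([-1.88594680e-03,  1.70105556e-03,  4.77337157e-04, -2.69088315e-03,
        2.58885548e-04,  4.91661221e-05, -5.49872100e-04]), 'effort': array([-3.94284916e-04, -5.83408213e+01,  1.04884531e+00, -2.59107792e+01,
        1.24405848e-02,  9.49091977e-03, -1.22149834e-05]), 'ee_pos': array([ 0.28294778, -0.58451728,  0.25239082]), 'ee_rot': array([ 9.74690180e-01,  2.23558197e-01, -2.57118338e-04, -8.48312184e-04]), 'wrist_force': array([ 0.37196314, -0.50186632, -0.50187205]), 'wrist_torque': array([ 0.02362607,  0.04345502, -0.02963945]), 'opening': 0.08555891842059356} 0.022
scene {'fov_y': 49.144437203096025, 'cx': 317.3801055898359, 'cy': 197.15525853660915, 'k1': 0.03910311611544334, 'R': array([[-0.69091541, -0.72287454, -0.00939595],
       [-0.53164472,  0.51686145, -0.67097551],
       [ 0.48988752, -0.45859201, -0.74141998]]), 't': array([0.33361239, 0.37738547, 0.8893441 ])}
top {'fov_y': 52.256589599942906, 'cx': 317.12811586429257, 'cy': 195.7203188105076, 'k1': -0.07644220369259391, 'R': array([[ 0.02642466, -0.99948751, -0.01806805],
       [-0.98823167, -0.02339441, -0.151165  ],
       [ 0.15066484,  0.0218499 , -0.98834341]]), 't': array([-0.03152598,  0.57184813,  0.9163648 ])}
```

View pics/scene0.png

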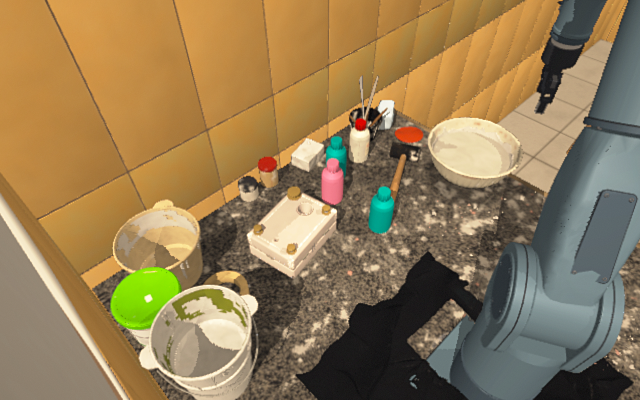

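View pics/top0.png

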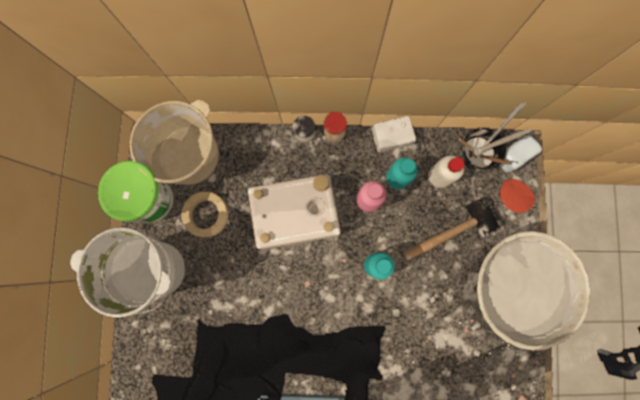

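The top view shows one mould at about (294,212), with its funnel at (313,207). The heads are at (321,183), which is the largest, and at (329,226), (265,238) and (259,194). I'll enlarge this and measure.

```bash
cat > h.py <<'E'
import numpy as np,cv2
def ray(d,u,v):
    f=200/np.tan(np.radians(d["fov_y"]/2))
    x=(u-d["cx"])/f;y=(v-d["cy"])/f
    a,b=x,y
    for _ in range(20):
        k=1+d["k1"]*(a*a+b*b);a,b=x/k,y/k
    return np.array([a,b,1.])
def onplane(d,u,v,z):
    R,t=d["R"],d["t"];c=-R.T@t;r=R.T@ray(d,u,v);return c+r*(z-c[2])/r[2]
def proj(d,X):
    f=200/np.tan(np.radians(d["fov_y"]/2))
    c=d["R"]@np.array(X)+d["t"];a=c[:2]/c[2];a=a*(1+d["k1"]*(a@a));return a*f+[d["cx"],d["cy"]]
E
python3 - <<'E'
import pickle,cv2,numpy as np
from h import *
for n,(x0,y0,x1,y1) in (("top",(235,165,355,255)),("scene",(235,175,355,285))):
    d=pickle.load(open(n+"0.pkl","rb"));im=d["img"]
    cv2.imwrite(f"pics/{n}0c.png",cv2.resize(im[y0:y1,x0:x1,::-1],None,fx=5,fy=5,interpolation=cv2.INTER_CUBIC))
    hsv=cv2.cvtColor(im,cv2.COLOR_RGB2HSV)
    m=np.zeros(im.shape[:2],np.uint8);m[y0:y1,x0:x1]=255
    m&=cv2.inRange(hsv,(12,75,70),(32,255,255))
    k,l,st,c=cv2.connectedComponentsWithStats(m)
    for i in range(1,k):
        if st[i,4]>15:
            u,v=c[i];R,t=d["R"],d["t"];z=d["z_map"][int(v),int(u)]
            print(n,c[i].round(1),st[i],onplane(d,u,v,.0965).round(4),(R.T@(ray(d,u,v)*z-t)).round(4))
E
```

```text
top [335.1 167.1] [332 165   7   6  17] [ 0.6303 -0.0569  0.0965] [ 0.652  -0.0589  0.0007]
top [296.5 172.4] [293 169   8   7  19] [0.6162 0.0293 0.0965] [ 0.6369  0.0367 -0.0018]
top [320.  181.6] [305 170  26  22 272] [ 0.5964 -0.024   0.0965] [ 0.5962 -0.024   0.0977]
top [258.2 193.8] [253 189  11  11  94] [0.5656 0.1133 0.0965] [0.5653 0.1131 0.0982]
top [328.7 226.2] [324 222  11  10  85] [ 0.4972 -0.0456  0.0965] [ 0.4971 -0.0455  0.0977]
top [253.1 233.6] [252 226   3  16  17] [0.4766 0.1203 0.0965] [ 0.4819  0.1378 -0.0023]
top [264.9 237.4] [260 233  11  10  85] [0.469  0.0939 0.0965] [0.4691 0.0943 0.0942]
scene [267.2 209.6] [ 235  175   98   97 2619] [0.5931 0.0645 0.0965] [ 0.6644  0.018  -0.0012]
scene [353.2 178. ] [352 175   3   7  16] [ 0.5201 -0.1672  0.0965] [ 0.5819 -0.2404 -0.    ]
scene [348.  208.9] [338 183  17  48 386] [ 0.4559 -0.0799  0.0965] [ 0.5118 -0.1447 -0.003 ]
scene [300.  210.1] [296 203  11  13  64] [0.5355 0.0077 0.0965] [ 0.5509 -0.005   0.0732]
scene [326.1 256.4] [ 279  208   76   77 2333] [0.3932 0.0572 0.0965] [ 0.4411  0.0094 -0.0021]
scene [291.4 248.4] [286 243  12  12 120] [0.4639 0.0989 0.0965] [0.4632 0.0994 0.0977]
scene [273.2 256.8] [258 248  31  19  98] [0.4751 0.1436 0.0965] [0.5001 0.1274 0.0538]
scene [240.  278.7] [235 271  13  14 137] [0.4815 0.2314 0.0965] [0.5251 0.2114 0.023 ]
```

```bash
python3 -c "
import cv2,numpy as np
a=cv2.imread('pics/top0c.png');b=cv2.imread('pics/scene0c.png');print(a.shape,b.shape)"
```

```text
(450, 600, 3) (550, 600, 3)
```

View pics/top0c.png

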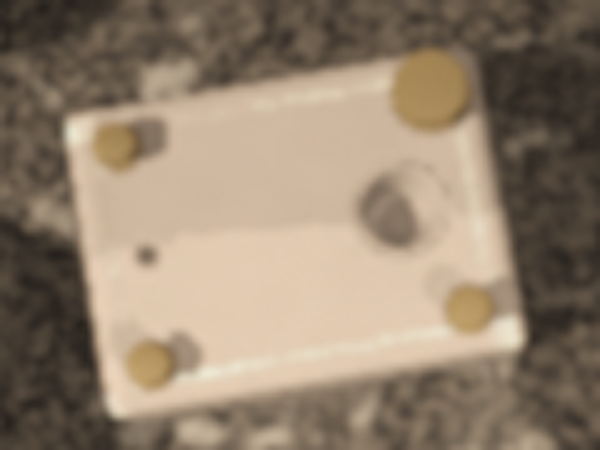

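View pics/scene0c.png

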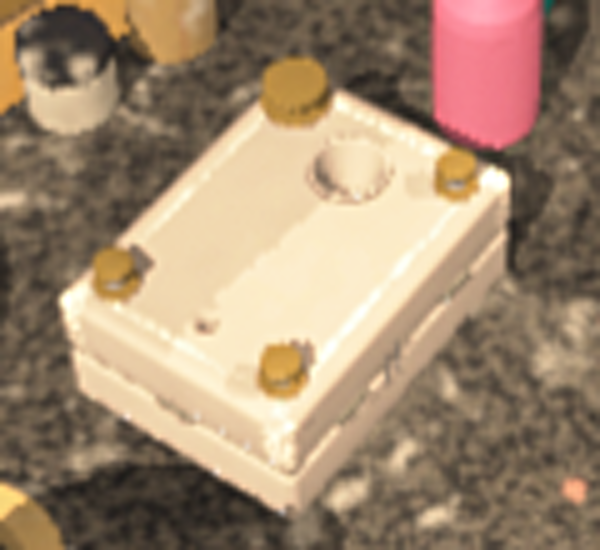

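The wide-headed pin is at top px (321,183), upper right next to the funnel. Its head is about 1.8 times as wide as the others. pin_across is at (265,238), pin_funnel at (329,226) and pin_last at (259,194). Next I'll fit the rigid layout.

```bash
cat > fit.py <<'E'
import pickle
from h import *
L=np.array([[72,50],[-72,-50],[72,-50],[-72,50]])/1000.
def fit(P):
    a=L-L.mean(0);b=P-P.mean(0);H=a.T@b;th=np.arctan2(H[0,1]-H[1,0],H[0,0]+H[1,1])
    R=np.array([[np.cos(th),-np.sin(th)],[np.sin(th),np.cos(th)]]);Q=a@R.T+P.mean(0)
    return th,P.mean(0),Q
def measure(d,z,seeds,rad=16):
    im=d["img"];hsv=cv2.cvtColor(im,cv2.COLOR_RGB2HSV);m=cv2.inRange(hsv,(12,75,70),(32,255,255))
    P=[]
    zm=d["z_map"]
    R,t=d["R"],d["t"]
    for i,(u,v) in enumerate(seeds):
        r=11 if i==0 else 9
        pts=[]
        for y in range(int(v)-r,int(v)+r+1):
            for x in range(int(u)-r,int(u)+r+1):
                if m[y,x]:
                    X=R.T@(ray(d,x,y)*zm[y,x]-t)
                    if X[2]>.0845: pts.append((x,y,X[2]))
        pts=np.array(pts);c=pts[:,:2].mean(0);P.append(onplane(d,*c,z)[:2])
        print(i,c.round(1),len(pts),"medz",np.median(pts[:,2]).round(4),P[-1].round(4))
    return np.array(P)
E
python3 - <<'E'
from fit import *
from workcell import arm
d=pickle.load(open("top0.pkl","rb"))
P=measure(d,.0965,[(321,183),(265,238),(329,226),(259,194)])
th,c,Q=fit(P);print("yaw",np.degrees(th),c,"\n",Q.round(4),"\nres mm",((P-Q)*1e3).round(1))
e=pickle.load(open("scene0.pkl","rb"))
for q in Q: print("scene px",proj(e,[*q,.0965]).round(1))
from scipy.spatial.transform import Rotation as Ro
s=arm.get_state();R=Ro.from_quat(s["ee_rot"]).as_matrix();print(R.round(4))
p=s["ee_pos"];
for q in Q: 
    print("tool shift",(R.T@(np.array([*q,.14])-p)).round(4)); p=np.array([*q,.14])
# heights along obstacles
zm=d["z_map"];H=np.zeros(zm.shape)
for v in range(400):
    for u in range(640):
        H[v,u]=(d["R"].T@(ray(d,u,v)*zm[v,u]-d["t"]))[2]
for n,(a,b,x,y) in dict(bowl=(480,230,590,350),pink=(355,178,388,212),buckL=(130,100,215,185),buckF=(75,228,185,315),brush=(460,100,530,170),white=(428,153,466,190)).items(): print(n,H[b:y,a:x].max().round(3))
E
```

```text
0 [320.8 182. ] 182 medz 0.0968 [ 0.5955 -0.0258]
1 [264.3 237.1] 66 medz 0.0967 [0.4696 0.0953]
2 [328.8 226. ] 66 medz 0.0971 [ 0.4978 -0.0458]
3 [257.5 193.1] 63 medz 0.0973 [0.567  0.1149]
yaw -78.61687715644284 [0.53248338 0.03462504] 
 [[ 0.5957 -0.0261]
 [ 0.4693  0.0953]
 [ 0.4977 -0.0458]
 [ 0.5673  0.1151]] 
res mm [[-0.2  0.2]
 [ 0.4 -0. ]
 [ 0.1  0. ]
 [-0.3 -0.2]]
scene px [294.  190.3]
scene px [291.  246.2]
scene px [326.3 207. ]
scene px [257.6 226.8]
[[ 9.000e-01  4.358e-01 -8.000e-04]
 [ 4.358e-01 -9.000e-01  1.400e-03]
 [-1.000e-04 -1.700e-03 -1.000e+00]]
tool shift [ 0.5249 -0.3662  0.113 ]
tool shift [-0.0609 -0.1644  0.0003]
tool shift [-0.0359  0.1394 -0.0002]
tool shift [ 0.1328 -0.1145  0.0002]
bowl 0.992
pink 0.992
buckL 0.992
buckF 0.992
brush 0.992
white 0.992
```

The layout fits with residuals under 0.5 mm, heights are about 97 mm, and the scene view agrees. Moving above the wide pin at transit height, closing the fingers on the way.

step_arm --pt "0 0.03 -0.021 0 0" --pt "0 0.038 -0.027 0 0" --pt "0 0.038 -0.027 0 0" --pt "0 0.038 -0.027 0 0" --pt "0 0.038 -0.027 0 0" --pt "0 0.038 -0.027 0 0" --pt "0 0.038 -0.027 0 0" --pt "0 0.038 -0.027 0 0" --pt "0 0.038 -0.027 0 0" --pt "0 0.038 -0.027 0 0" --squeeze 20

```text
time: 1.1
ee_pos: [0.5046, -0.1778, 0.2478]
ee_rot: [0.976, 0.216, -0.004, -0.001]
wrist_force: [1.2, -0.2, 0.5]
opening: -0.0001
```

```bash
cat > go.py <<'E'
import sys,numpy as np
from workcell import arm
from scipy.spatial.transform import Rotation as Ro
T=dict(w=[.5957,-.0261],a=[.4693,.0953],f=[.4977,-.0458],l=[.5673,.1151])
s=arm.get_state();R=Ro.from_quat(s["ee_rot"]).as_matrix()
z=float(sys.argv[2])
print("t",s["time"],"pos",s["ee_pos"].round(4),"F",s["wrist_force"].round(1),"open",round(s["opening"],4),"tilt",R[:,2].round(4))
print("shift",(R.T@(np.array([*T[sys.argv[1]],z])-s["ee_pos"])).round(4),s["joint_pos"].round(2))
E
python3 go.py w 0.15
```

```text
t 1.1 pos [ 0.5046 -0.1778  0.2478] F [ 1.2 -0.2  0.5] open -0.0001 tilt [-7.9e-03  1.0e-04 -1.0e+00]
shift [ 0.1472 -0.0988  0.0971] [ 0.38  0.36 -0.16  1.84  0.07  0.96 -0.95]
```

step_arm --pt "0 0.035 -0.023 0 0" --pt "0 0.035 -0.023 0 0" --pt "0 0.034 -0.023 0.01 0" --pt "0 0.028 -0.019 0.025 0" --pt "0 0.015 -0.011 0.025 0" --pt "0 0 0 0.02 0" --pt "0 0 0 0 0" --pt "0 0 0 0 0"

```text
time: 1.9
ee_pos: [0.6002, -0.0082, 0.1636]
ee_rot: [0.975, 0.222, -0.003, -0.003]
wrist_force: [0.1, 0.5, -0.1]
opening: -0.0003
```

```bash
python3 go.py w 0.125; python3 - <<'E'
from workcell import arm
import cv2
d=arm.get_image("wrist");cv2.imwrite("pics/w1.png",d["img"][:,:,::-1])
d=arm.get_image("scene");cv2.imwrite("pics/s1.png",cv2.resize(d["img"][130:290,200:440,::-1],None,fx=3,fy=3))
E
```

```text
t 1.9 pos [ 0.6002 -0.0082  0.1636] F [ 0.1  0.5 -0.1] open -0.0003 tilt [-0.0076  0.0049 -1.    ]
shift [-0.0116  0.0145  0.0385] [ 0.09  0.57 -0.2   1.73  0.13  0.86 -1.29]
```

View pics/w1.png

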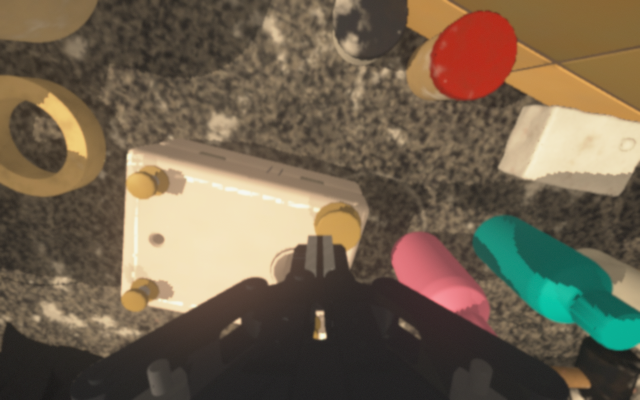

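View pics/s1.png

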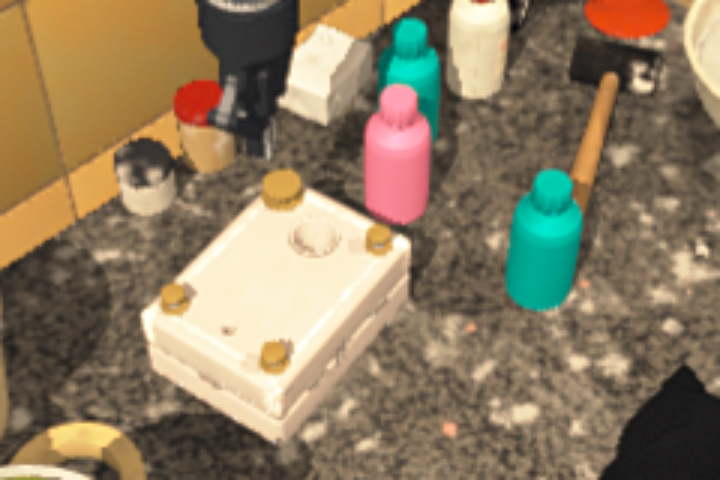

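The wrist view shows the mould with all four heads, and the closed tips near the wide head at (338,225). The scene view shows the neighbouring objects undisturbed. Centring and lowering.

step_arm --pt "0 -0.006 0.007 0.01 0" --pt "0 -0.005 0.006 0.01 0" --pt "0 0 0.001 0.008 0" --pt "0 0 0 0 0" --pt "0 0 0 0 0"

```text
time: 2.5
ee_pos: [0.5966, -0.0315, 0.1362]
ee_rot: [0.976, 0.219, -0.001, -0.002]
wrist_force: [0.0, 0.0, -0.9]
opening: -0.0005
```

```bash
python3 go.py w 0.122
```

```text
t 2.5 pos [ 0.5966 -0.0315  0.1362] F [ 0.   0.  -0.9] open -0.0005 tilt [-0.0031  0.0027 -1.    ]
shift [ 0.0015 -0.0052  0.0142] [ 0.12  0.6  -0.19  1.76  0.15  0.8  -1.27]
```

step_arm --pt "0 0.001 -0.004 0.006 0" --pt "0 0 0 0 0" --pt "0 0 0 0 0" --pt "0 0 0 0 0"

```text
time: 2.9
ee_pos: [0.5962, -0.0259, 0.1301]
ee_rot: [0.976, 0.22, -0.001, -0.002]
wrist_force: [-0.3, 0.8, 0.3]
opening: -0.0001
```

```bash
python3 go.py w 0.120
```

```text
t 2.9 pos [ 0.5962 -0.0259  0.1301] F [-0.3  0.8  0.3] open -0.0001 tilt [-0.0023  0.0035 -1.    ]
shift [-0.0005  0.      0.0101] [ 0.11  0.61 -0.19  1.76  0.15  0.79 -1.28]
```

step_arm --pt "0 0 0 0.006 0" --pt "0 0 0 0.003 0" --pt "0 0 0 0.002 0" --pt "0 0 0 0.002 0"

```text
time: 3.3
ee_pos: [0.5967, -0.0256, 0.1169]
ee_rot: [0.976, 0.22, -0.0, -0.002]
wrist_force: [-3.1, 0.3, 6.4]
opening: -0.0001
```

step_arm --pt "0 0 0 0.002 0" --pt "0 0 0 0.002 0"

```text
time: 3.5
ee_pos: [0.5967, -0.0256, 0.1136]
ee_rot: [0.976, 0.22, -0.0, -0.002]
wrist_force: [-1.8, 0.3, 6.6]
opening: -0.0001
```

step_arm --pt "0 0 0 0.002 0" --pt "0 0 0 0.002 0"

```text
time: 3.7
ee_pos: [0.5967, -0.0256, 0.1105]
ee_rot: [0.976, 0.22, -0.0, -0.002]
wrist_force: [-1.7, -0.1, 5.9]
opening: -0.0001
```

step_arm --pt "0 0 0 0.002 0"

```text
time: 3.8
ee_pos: [0.5968, -0.0257, 0.1099]
ee_rot: [0.976, 0.22, -0.001, -0.002]
wrist_force: [-9.4, 0.6, 26.5]
opening: 0.0001
```

step_arm --pt "0 0 0 0.002 0"

```text
time: 3.9
ee_pos: [0.5968, -0.0256, 0.1099]
ee_rot: [0.976, 0.22, -0.001, -0.001]
wrist_force: [-8.4, -0.3, 25.1]
opening: 0.0
```

There was a hard stop at TCP 0.1099 (tip 0.0879) and the force rose to 26 N, so this pin is home. Lifting and going to pin_across.

step_arm --pt "0 0 0 -0.004 0" --pt "0 0 0 -0.012 0" --pt "0 0 0 -0.02 0" --pt "0 0 0 0 0" --pt "0 0 0 0 0"

```text
time: 4.4
ee_pos: [0.5971, -0.0259, 0.1485]
ee_rot: [0.976, 0.22, -0.0, -0.001]
wrist_force: [-0.8, -0.9, 0.2]
opening: 0.0
```

```bash
python3 go.py a 0.145
```

```text
t 4.4 pos [ 0.5971 -0.0259  0.1485] F [-0.8 -0.9  0.2] open 0.0 tilt [-0.0012  0.0023 -1.    ]
shift [-0.0636 -0.1642  0.0039] [ 0.11  0.59 -0.19  1.75  0.14  0.82 -1.28]
```

step_arm --pt "0 -0.008 -0.02 0 0" --pt "0 -0.009 -0.023 0 0" --pt "0 -0.009 -0.023 0 0" --pt "0 -0.009 -0.023 0 0" --pt "0 -0.009 -0.023 0 0" --pt "0 -0.006 -0.015 0 0" --pt "0 -0.003 -0.007 0 0" --pt "0 0 0 0 0" --pt "0 0 0 0 0" --pt "0 0 0 0 0"

```text
time: 5.4
ee_pos: [0.4882, 0.0728, 0.1447]
ee_rot: [0.976, 0.217, -0.002, -0.001]
wrist_force: [-0.0, -0.7, 0.8]
opening: -0.0001
```

```bash
python3 go.py a 0.135; python3 - <<'E'
from workcell import arm
import cv2,pickle
d=arm.get_image("top");pickle.dump(d,open("top2.pkl","wb"));cv2.imwrite("pics/t2.png",cv2.resize(d["img"][140:280,170:410,::-1],None,fx=3,fy=3))
E
```

```text
t 5.4 pos [0.4882 0.0728 0.1447] F [-0.  -0.7  0.8] open -0.0001 tilt [-3.9e-03  3.0e-04 -1.0e+00]
shift [-0.0076 -0.0283  0.0098] [-0.06  0.45 -0.22  2.02  0.14  0.7  -1.5 ]
```

View pics/t2.png

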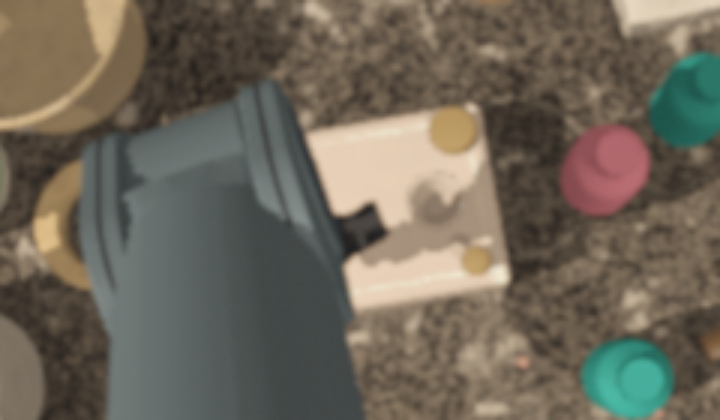

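The arm hides the left half. Two heads remain visible, wide at about (321,183) and funnel at about (329,226). I'll compare their positions with the start, then continue.

```bash
python3 - <<'E'
from fit import *
d0=pickle.load(open("top0.pkl","rb"));d=pickle.load(open("top2.pkl","rb"))
for q in (d0,d): print(measure(q,.0965,[(321,183)])); print(measure(q,.0965,[(329,226)]))
E
```

```text
0 [320.8 182. ] 182 medz 0.0968 [ 0.5955 -0.0258]
[[ 0.59548987 -0.02584721]]
0 [328.8 226. ] 66 medz 0.0971 [ 0.4978 -0.0458]
[[ 0.4977613  -0.04581175]]
0 [321.  182.6] 175 medz 0.0879 [ 0.5942 -0.0262]
[[ 0.59422539 -0.02617129]]
0 [328.8 226. ] 65 medz 0.0977 [ 0.4977 -0.0458]
[[ 0.49769454 -0.04580711]]
```

step_arm --pt "0 -0.003 -0.012 0 0" --pt "0 -0.003 -0.01 0.003 0" --pt "0 -0.001 -0.004 0.004 0" --pt "0 0 0 0 0" --pt "0 0 0 0 0" --pt "0 0 0 0 0"

```text
time: 6.05
ee_pos: [0.4699, 0.0945, 0.1369]
ee_rot: [0.976, 0.217, -0.002, -0.0]
wrist_force: [-0.9, 0.6, 1.0]
opening: 0.0002
```

```bash
python3 go.py a 0.13
```

```text
t 6.05 pos [0.4699 0.0945 0.1369] F [-0.9  0.6  1. ] open 0.0002 tilt [-3.7e-03  2.0e-04 -1.0e+00]
shift [-0.0002 -0.0009  0.0069] [-0.11  0.44 -0.22  2.06  0.15  0.66 -1.56]
```

The wide head now sits at 0.0879 m, which is home, and the mould hasn't moved. The tool is over pin_across and within 1 mm of its centre, so I'll press.

step_arm --pt "0 0 -0.001 0.007 0" --pt "0 0 0 0.005 0" --pt "0 0 0 0.002 0" --pt "0 0 0 0.002 0" --pt "0 0 0 0.002 0"

```text
time: 6.55
ee_pos: [0.47, 0.0949, 0.1176]
ee_rot: [0.976, 0.216, -0.002, -0.0]
wrist_force: [-1.8, -1.2, 5.6]
opening: -0.0002
```

step_arm --pt "0 0 0 0.002 0" --pt "0 0 0 0.002 0" --pt "0 0 0 0.002 0" --pt "0 0 0 0.002 0"

```text
time: 6.95
ee_pos: [0.47, 0.0949, 0.1105]
ee_rot: [0.976, 0.216, -0.002, -0.0]
wrist_force: [-1.9, 0.1, 6.6]
opening: 0.0002
```

step_arm --pt "0 0 0 0.002 0"

```text
time: 7.05
ee_pos: [0.4702, 0.0949, 0.1097]
ee_rot: [0.976, 0.216, -0.002, 0.0]
wrist_force: [-11.1, -2.5, 40.0]
opening: -0.0004
```

step_arm --pt "0 0 0 0.002 0"

```text
time: 7.15
ee_pos: [0.4702, 0.0949, 0.1097]
ee_rot: [0.976, 0.216, -0.002, 0.001]
wrist_force: [-11.8, -3.5, 39.6]
opening: 0.0
```

It is home (hard stop). The force was higher than I wanted, so I'll use 1 mm final steps from here. Lifting, then pin_funnel.

step_arm --pt "0 0 0 -0.004 0" --pt "0 0 0 -0.012 0" --pt "0 0 0 -0.02 0" --pt "0 0 0 0 0" --pt "0 0 0 0 0"

```text
time: 7.65
ee_pos: [0.4708, 0.0951, 0.1488]
ee_rot: [0.976, 0.216, -0.001, 0.001]
wrist_force: [-0.2, -0.4, -0.9]
opening: 0.0
```

```bash
python3 go.py f 0.14
```

```text
t 7.65 pos [0.4708 0.0951 0.1488] F [-0.2 -0.4 -0.9] open 0.0 tilt [-0.002  -0.0017 -1.    ]
shift [-0.035   0.1391  0.0089] [-0.11  0.42 -0.23  2.05  0.15  0.69 -1.56]
```

step_arm --pt "0 -0.005 0.02 0 0" --pt "0 -0.006 0.024 0 0" --pt "0 -0.006 0.024 0 0" --pt "0 -0.006 0.024 0 0" --pt "0 -0.006 0.024 0 0" --pt "0 -0.004 0.016 0 0" --pt "0 -0.002 0.007 0 0" --pt "0 0 0 0 0" --pt "0 0 0 0 0" --pt "0 0 0 0 0"

```text
time: 8.65
ee_pos: [0.496, -0.0481, 0.1442]
ee_rot: [0.976, 0.218, -0.004, -0.001]
wrist_force: [-0.2, -0.5, -0.4]
opening: 0.0
```

```bash
python3 go.py f 0.135; python3 - <<'E'
from fit import *
from workcell import arm
d=arm.get_image("top");pickle.dump(d,open("top3.pkl","wb"));cv2.imwrite("pics/t3.png",cv2.resize(d["img"][140:280,170:410,::-1],None,fx=3,fy=3))
E
```

```text
t 8.65 pos [ 0.496  -0.0481  0.1442] F [-0.2 -0.5 -0.4] open 0.0 tilt [-8.8e-03  3.0e-04 -1.0e+00]
shift [ 0.0026 -0.0013  0.0092] [ 0.16  0.45 -0.19  2.    0.13  0.7  -1.24]
```

View pics/t3.png

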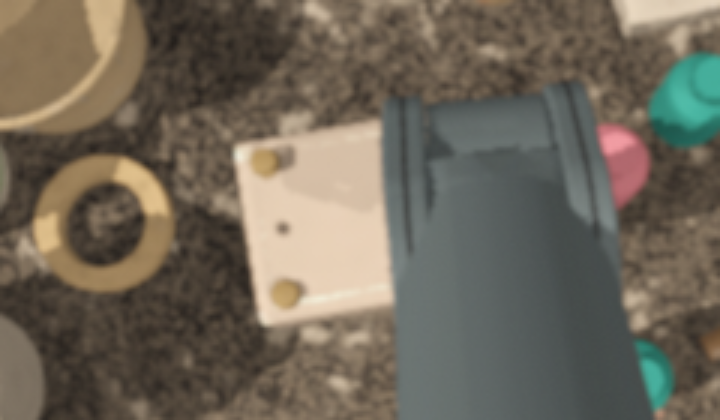

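The top view now shows the left half, with pin_last at (258,194), pin_across at (265,238) and the tape unmoved. The arm hides the right half.

```bash
python3 - <<'E'
from fit import *
d=pickle.load(open("top3.pkl","rb"))
for s in ((265,238),(259,194)): measure(d,.0965,[s])
E
```

```text
0 [264.9 237.3] 63 medz 0.0877 [0.4693 0.0938]
0 [257.5 193.2] 62 medz 0.0975 [0.567  0.1148]
```

step_arm --pt "0 0.002 -0.001 0.006 0" --pt "0 0 0 0.003 0" --pt "0 0 0 0 0" --pt "0 0 0 0 0" --pt "0 0 0 0 0"

```text
time: 9.2
ee_pos: [0.4972, -0.0435, 0.1342]
ee_rot: [0.975, 0.22, -0.004, -0.002]
wrist_force: [-0.2, -0.4, -0.3]
opening: 0.0003
```

```bash
python3 go.py f 0.12
```

```text
t 9.2 pos [ 0.4972 -0.0435  0.1342] F [-0.2 -0.4 -0.3] open 0.0003 tilt [-0.0092  0.0012 -1.    ]
shift [-0.0004  0.0023  0.0142] [ 0.15  0.47 -0.19  2.01  0.14  0.68 -1.25]
```

step_arm --pt "0 0 0.002 0.006 0" --pt "0 0 0 0.002 0" --pt "0 0 0 0 0" --pt "0 0 0 0 0"

```text
time: 9.6
ee_pos: [0.4981, -0.0458, 0.1255]
ee_rot: [0.976, 0.22, -0.004, -0.002]
wrist_force: [-0.4, 0.3, 0.2]
opening: 0.0
```

```bash
python3 go.py f 0.12
```

```text
t 9.6 pos [ 0.4981 -0.0458  0.1255] F [-0.4  0.3  0.2] open 0.0 tilt [-0.009  0.001 -1.   ]
shift [-0.0003 -0.0002  0.0055] [ 0.15  0.49 -0.19  2.01  0.14  0.67 -1.25]
```

Centred. Pressing pin_funnel.

step_arm --pt "0 0 0 0.004 0" --pt "0 0 0 0.002 0" --pt "0 0 0 0.002 0" --pt "0 0 0 0.002 0" --pt "0 0 0 0.002 0"

```text
time: 10.1
ee_pos: [0.4983, -0.0459, 0.1139]
ee_rot: [0.976, 0.22, -0.004, -0.001]
wrist_force: [-1.9, 0.3, 6.7]
opening: -0.0
```

step_arm --pt "0 0 0 0.002 0" --pt "0 0 0 0.001 0"

```text
time: 10.3
ee_pos: [0.4983, -0.0459, 0.1113]
ee_rot: [0.976, 0.22, -0.004, -0.001]
wrist_force: [-1.4, 0.6, 5.3]
opening: 0.0
```

step_arm --pt "0 0 0 0.001 0"

```text
time: 10.4
ee_pos: [0.4983, -0.0458, 0.1106]
ee_rot: [0.976, 0.22, -0.004, -0.001]
wrist_force: [-1.9, -0.4, 6.4]
opening: 0.0
```

step_arm --pt "0 0 0 0.001 0"

```text
time: 10.5
ee_pos: [0.4984, -0.0458, 0.11]
ee_rot: [0.976, 0.22, -0.004, -0.001]
wrist_force: [-4.9, 0.3, 16.6]
opening: -0.0004
```

step_arm --pt "0 0 0 0.0015 0"

```text
time: 10.6
ee_pos: [0.4984, -0.0458, 0.1098]
ee_rot: [0.976, 0.22, -0.004, -0.001]
wrist_force: [-8.5, 0.2, 31.7]
opening: 0.0005
```

step_arm --pt "0 0 0 -0.004 0" --pt "0 0 0 -0.012 0" --pt "0 0 0 -0.02 0" --pt "0 0 0 0 0" --pt "0 0 0 0 0"

```text
time: 11.1
ee_pos: [0.499, -0.0457, 0.1483]
ee_rot: [0.976, 0.22, -0.004, -0.001]
wrist_force: [0.0, -0.5, -0.0]
opening: -0.0003
```

```bash
python3 go.py l 0.14
```

```text
t 11.1 pos [ 0.499  -0.0457  0.1483] F [ 0.  -0.5 -0. ] open -0.0003 tilt [-8.e-03 -4.e-04 -1.e+00]
shift [ 0.1308 -0.116   0.0077] [ 0.16  0.45 -0.2   1.99  0.13  0.72 -1.24]
```

step_arm --pt "0 0.015 -0.013 0 0" --pt "0 0.021 -0.019 0 0" --pt "0 0.021 -0.019 0 0" --pt "0 0.021 -0.019 0 0" --pt "0 0.02 -0.018 0 0" --pt "0 0.013 -0.011 0 0" --pt "0 0.007 -0.006 0 0" --pt "0 0 0 0 0" --pt "0 0 0 0 0" --pt "0 0 0 0 0"

```text
time: 12.1
ee_pos: [0.5597, 0.0998, 0.1427]
ee_rot: [0.976, 0.217, -0.008, 0.0]
wrist_force: [0.9, 0.2, 0.5]
opening: 0.0
```

```bash
python3 go.py l 0.135; python3 - <<'E'
from fit import *
from workcell import arm
d=arm.get_image("top");pickle.dump(d,open("top4.pkl","wb"));cv2.imwrite("pics/t4.png",cv2.resize(d["img"][140:280,170:410,::-1],None,fx=3,fy=3))
for s in ((321,183),(329,226)): 
  try: measure(d,.088,[s])
  except Exception as e: print(e)
E
```

```text
t 12.1 pos [0.5597 0.0998 0.1427] F [0.9 0.2 0.5] open 0.0 tilt [-0.016  -0.0044 -0.9999]
shift [ 0.0135 -0.0107  0.0075] [-0.1   0.56 -0.2   1.82  0.15  0.79 -1.52]
0 [320.9 182.6] 168 medz 0.088 [ 0.5957 -0.026 ]
0 [328.7 226. ] 64 medz 0.0881 [ 0.4982 -0.0456]
```

View pics/t4.png

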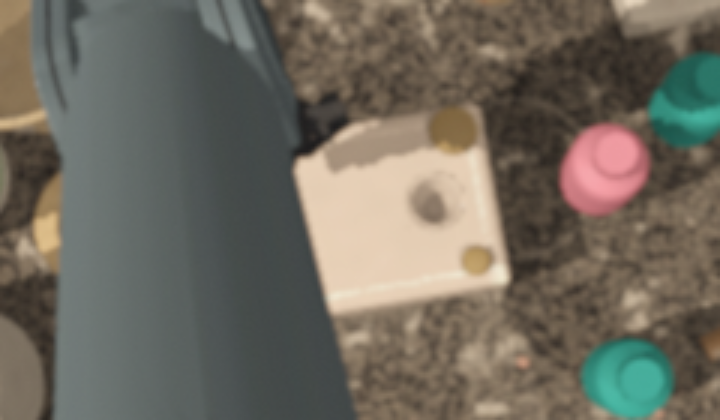

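The wide pin (0.0880) and funnel pin (0.0881) are both home, and the mould is where it was. On to the last pin.

step_arm --pt "0 0.007 -0.006 0 0" --pt "0 0.005 -0.004 0.003 0" --pt "0 0.0015 -0.001 0.002 0" --pt "0 0 0 0 0" --pt "0 0 0 0 0" --pt "0 0 0 0 0"

```text
time: 12.75
ee_pos: [0.5676, 0.1144, 0.137]
ee_rot: [0.977, 0.215, -0.009, 0.001]
wrist_force: [0.8, -0.2, 0.2]
opening: 0.0002
```

```bash
python3 go.py l 0.125
```

```text
t 12.75 pos [0.5676 0.1144 0.137 ] F [ 0.8 -0.2  0.2] open 0.0002 tilt [-0.0164 -0.0054 -0.9999]
shift [ 0.0002 -0.0007  0.012 ] [-0.13  0.58 -0.2   1.79  0.15  0.8  -1.54]
```

step_arm --pt "0 0 -0.001 0.007 0" --pt "0 0 0 0.004 0" --pt "0 0 0 0.002 0" --pt "0 0 0 0.002 0" --pt "0 0 0 0.002 0" --pt "0 0 0 0.002 0"

```text
time: 13.35
ee_pos: [0.5667, 0.1148, 0.117]
ee_rot: [0.977, 0.215, -0.009, 0.001]
wrist_force: [-2.0, -0.1, 5.7]
opening: -0.0004
```

step_arm --pt "0 0 0 0.002 0" --pt "0 0 0 0.002 0" --pt "0 0 0 0.002 0" --pt "0 0 0 0.001 0"

```text
time: 13.75
ee_pos: [0.5667, 0.1148, 0.1117]
ee_rot: [0.977, 0.215, -0.009, 0.001]
wrist_force: [-2.0, -1.1, 6.5]
opening: -0.0
```

step_arm --pt "0 0 0 0.001 0"

```text
time: 13.85
ee_pos: [0.5668, 0.1148, 0.1112]
ee_rot: [0.977, 0.215, -0.009, 0.001]
wrist_force: [-1.9, -1.4, 5.8]
opening: 0.0002
```

step_arm --pt "0 0 0 0.001 0"

```text
time: 13.95
ee_pos: [0.5667, 0.1148, 0.1107]
ee_rot: [0.977, 0.215, -0.009, 0.001]
wrist_force: [-2.2, -1.2, 6.3]
opening: 0.0
```

step_arm --pt "0 0 0 0.0015 0"

```text
time: 14.05
ee_pos: [0.5668, 0.1148, 0.11]
ee_rot: [0.977, 0.215, -0.009, 0.001]
wrist_force: [-6.0, -0.7, 18.0]
opening: 0.0
```

step_arm --pt "0 0 0 0.0015 0"

```text
time: 14.15
ee_pos: [0.5668, 0.1149, 0.11]
ee_rot: [0.977, 0.215, -0.009, 0.002]
wrist_force: [-7.7, -2.5, 20.6]
opening: 0.0
```

Home. Lifting clear and moving aside to check everything.

step_arm --pt "0 0 0 -0.004 0" --pt "0 0 0 -0.015 0" --pt "0 0 0 -0.03 0" --pt "0 0 0 -0.04 0" --pt "0 0 0 -0.04 0" --pt "0 0 0 -0.02 0" --pt "0 -0.01 0.02 0 0" --pt "0 -0.015 0.03 0 0" --pt "0 -0.018 0.036 0 0" --pt "0 -0.018 0.036 0 0"

```text
time: 15.15
ee_pos: [0.567, -0.0153, 0.2747]
ee_rot: [0.975, 0.222, -0.003, -0.0]
wrist_force: [0.6, -0.1, -0.2]
opening: 0.0
```

step_arm --pt "0 -0.018 0.036 0 0" --pt "0 -0.018 0.036 0 0" --pt "0 -0.018 0.036 0 0" --pt "0 -0.018 0.036 0 0" --pt "0 -0.018 0.036 0 0" --pt "0 -0.018 0.036 0 0" --pt "0 -0.018 0.036 0 0" --pt "0 -0.009 0.018 0 0" --pt "0 0 0 0 0" --pt "0 0 0 0 0"

```text
time: 16.15
ee_pos: [0.5588, -0.3366, 0.2847]
ee_rot: [0.976, 0.218, 0.0, 0.003]
wrist_force: [0.3, -0.2, 0.0]
opening: -0.0001
```

```bash
python3 - <<'E'
from fit import *
from workcell import arm
d=arm.get_image("top");pickle.dump(d,open("top5.pkl","wb"));cv2.imwrite("pics/t5.png",d["img"][:,:,::-1])
for s in ((321,183),(265,238),(329,226),(259,194)): 
  try: measure(d,.088,[s])
  except Exception as e: print(e)
print(arm.get_state()["time"],arm.get_state()["ee_pos"],arm.get_state()["wrist_force"])
d0=pickle.load(open("top0.pkl","rb"))
cv2.imwrite("pics/diff.png",cv2.absdiff(d["img"],d0["img"]))
E
```

```text
0 [320.9 182.6] 166 medz 0.0881 [ 0.5957 -0.026 ]
0 [264.9 237.4] 64 medz 0.0881 [0.4695 0.0951]
0 [328.8 226.1] 63 medz 0.0882 [ 0.498  -0.0459]
0 [258.  193.5] 60 medz 0.088 [0.5675 0.1152]
16.2 [ 0.55880603 -0.33651891  0.28475769] [ 0.13791073 -0.5719075  -0.45098594]
```

View pics/t5.png

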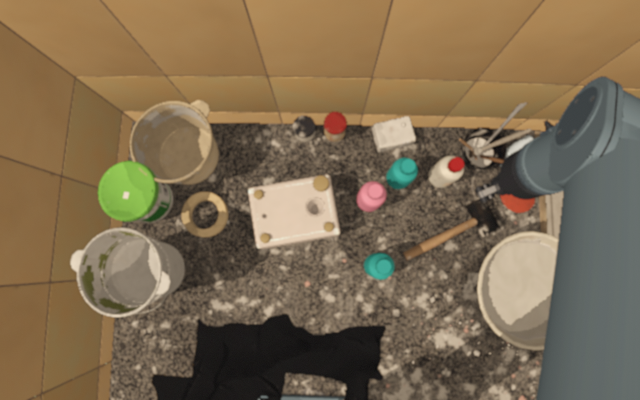

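All four heads read 88.0–88.2 mm and the mould is where it started. The tape (205,215), bottle (447,172) and mallet (450,232) are in place too. The arm is clear with no force on it, so I'm handing in.

```bash
python3 -c "
from workcell import arm
print(arm.job_done())"
```

```text
the job is handed in; nothing more can be done
None
```

All four pins are pressed fully home with the closed fingertips, in the order you asked: wide-headed, across, funnel, last. I handed the job in at about 16 s of the 51 s allowed.

- **Pins:** each one slid at about 6 N and then met a hard stop. In the last picture, all four heads measure 88.0–88.2 mm above the bench, against 88 mm for fully home.
- **Mould:** the pin positions agree with the first measurement to within about 0.5 mm, so the mould did not visibly shift.
- **Other objects:** by eye in the top view, the mallet, bottle and tape are where they started. The arm ended clear of everything, with no force on the wrist.
- **Force:** the pressing force at the stop peaked at about 26, 40, 32 and 21 N for the four pins in order. The 40 N on the second pin was firmer than I wanted, so I used smaller final steps after it.

No check failed or disagreed.

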